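# Close up a row of heat sinks against the fixture's end stop and bolt them in

### The job

Push the row of four finned heat sinks along the channel rail, as one train and pressing only on the last one, until the first is fully home against the end stop and all four touch. Then push the sliding bolt at the rail's side all the way in, so that it lies across the channel behind the row. Push only: nothing is to be lifted or tipped, and the flux bottle, spare heat sink and screwdriver stay where they are.

Things in the scene. Friction and masses are not known exactly. Their poses are not given: they have to be found in the camera images.
- rail: Dark steel channel rail fixed to the bench. Origin on the bench, mid-width of the channel; x along the rail towards the end stop, y across to the bolt's side (roughly towards the robot), z up. Channel from x = -185 mm (open end) to +100 mm (end stop), 53 mm wide inside, floor 6 mm above the bench; side walls 4 mm thick, tops 14 mm above the bench
- stop_face (a point): Centre of the end stop's face that the row must meet (rail x = 100 mm, y = 0), 21 mm above the bench. The stop is a block 61 mm wide, 15 mm thick, 44 mm high
- sink1: The first (nearest the stop) heat sink of the row: bare aluminium finned block, 34 mm along the rail, 50 wide, 40 high, loose in the channel, 1.5 mm play each side. Origin: centre of its underside (6 mm above the bench), x towards the stop. Home at rail x = 83 mm. The row starts touching, the first 50 to 90 mm short of home; about 100 g each
- sink2: The second heat sink of the row: bare aluminium finned block, 34 mm along the rail, 50 wide, 40 high, loose in the channel, 1.5 mm play each side. Origin: centre of its underside (6 mm above the bench), x towards the stop. Home at rail x = 49 mm
- sink3: The third heat sink of the row: bare aluminium finned block, 34 mm along the rail, 50 wide, 40 high, loose in the channel, 1.5 mm play each side. Origin: centre of its underside (6 mm above the bench), x towards the stop. Home at rail x = 15 mm
- sink4: The last (farthest from the stop) heat sink of the row: bare aluminium finned block, 34 mm along the rail, 50 wide, 40 high, loose in the channel, 1.5 mm play each side. Origin: centre of its underside (6 mm above the bench), x towards the stop. Home at rail x = -19 mm. Its flat rear face, 17 mm behind the origin, is where to push; the row slides with under 5 N
- bolt (a joint): Travel of the sliding bolt, m: 0 = fully out, 0.045 = fully in (hard end). Starts at 0 to 0.010. Slides along rail -y at rail x = -45 mm against about 1.5 N friction, no spring, stays where left. Bar 10 x 10 mm, 17 to 27 mm above the bench, in a grey guide 30 mm high outside the +y wall (y 30 to 49, x -60 to -30 mm). It passes 4 mm behind a row that is home
- bolt_pad (a point): Middle of the outer face (looking to rail +y) of the bolt's upright steel thumb plate, 30 mm above the bench. Plate 36 mm along the rail, 6 mm thick, from 4 to 48 mm above the bench. This face is at rail y = 102 mm at bolt 0, y = 57 mm at 0.045. Push it towards rail -y
- flux_mid (a point): Bystander: small amber bottle, 44 mm diameter, 85 mm tall, point half-way up. Leave alone
- spare_mid (a point): Bystander: a larger spare heat sink lying on the bench outside the rail, 60 x 50 x 40 mm, point at its centre. Leave alone
- driver: Bystander: screwdriver 170 mm long lying on the bench along its x axis. Leave alone
Not all that is in view belongs to the job. Leave any green or orange look-alike of the sink4 alone. What is shaped like the sink3 but purple is not meant.

How it is judged:
On the way, in this order (a step that is already met when the one before it is completed fails the run):
1. the row is home against the stop, all four touching, with the bolt still out (x of sink1 in the frame of rail between 0.08 and 0.086 m and x of sink2 in the frame of rail between 0.046 and 0.052 m and x of sink3 in the frame of rail between 0.012 and 0.018 m and x of sink4 in the frame of rail between -0.022 and -0.016 m and value of joint bolt below 0.015 m), for 0.2 s.
2. the bolt is fully in behind the row (value of joint bolt above 0.041 m), for 0.2 s.
At the end, for the whole second after the job is handed in: All four heat sinks lie flat in the channel, at rest, each within 3 mm of its home place along the rail (the first against the end stop, all touching), and the bolt is in to at least 41 of its 45 mm (x of sink1 in the frame of rail between 0.08 and 0.086 m and x of sink2 in the frame of rail between 0.046 and 0.052 m and x of sink3 in the frame of rail between 0.012 and 0.018 m and x of sink4 in the frame of rail between -0.022 and -0.016 m and height (world z) of each of sink1, sink2, sink3, sink4 below 0.01 m and linear speed of each of sink1, sink2, sink3, sink4 below 0.01 m/s and value of joint bolt above 0.041 m).
It fails at once if a heat sink of the row is lifted more than 7 mm or tipped (height (world z) of any of sink1, sink2, sink3, sink4 above 0.013 m or angle between any of sink1, sink2, sink3, sink4's own z axis and vertical above 0.25 rad).
It fails at once if the row is pulled apart (a gap over 8 mm between neighbours) (distance between sink1 and sink2 above 0.042 m or distance between sink2 and sink3 above 0.042 m or distance between sink3 and sink4 above 0.042 m).
It fails at once if the fingers press on a heat sink other than the last of the row (contact force between the fingers and sink1 above 1 N or contact force between the fingers and sink2 above 1 N or contact force between the fingers and sink3 above 1 N).
It fails at once if the bottle, the spare heat sink or the screwdriver is moved more than 20 mm (distance of any of flux_mid, spare_mid, driver from where it was at the start of the episode above 0.02 m).
It also fails if it takes over 45 s, if anything falls off the work surface, if the arm or the gripper's body presses on something with over 40 N, if the wrist force passes 120 N, or if a joint passes its speed limit or range.

### The arm

A 7-joint arm with a two-finger parallel gripper is mounted at the origin on the work surface. World frame = base frame: x ahead of the robot, y to its left, z up, the work surface at z = 0. Lengths are in m, angles in rad, forces in N, time in s.
With the tool pointing down it reaches from about 0.375 to 0.925 m from the base axis. Payload 3.1 kg.
Tool frame: the origin (TCP) lies midway between the tips of the shut fingers; the grasp point (between the pads) lies 19 mm behind it; z points along the fingers, y is the line along which they close (so a half turn about z gives the same grasp; the last joint's range is limited). The gripper opens to 85 mm and grips with 20 to 120 N. Pads are 22 mm wide; open, the fingers measure 114 mm over their backs; the gripper's body (76 mm by 85 mm) begins 54 mm behind the grasp point. The pads swing forward as they close: fully open they stand 13 mm farther back than shut.
Start: joints at [1.061, 0.383, 0.044, 1.598, -0.018, 1.161, -0.05], TCP at [0.26, -0.596, 0.231] pointing down, gripper open.
Joint ranges: [-2.61, 2.61], [-0.41, 2.15], [-1.48, 1.57], [0, 2.5], [-1.57, 4.71], [0.05, 1.97], [-2.85, 2.85]. Speed limits (rad/s): [2.79, 2.79, 3.14, 3.14, 3.14, 3.14, 3.14].

### API

Orientations are given as a 3x3 rotation matrix whose columns are the frame's x, y, z axes.
In Python, from bench import readout, read_camera, camera_params, finish_job gives the robot as it stands.
- The arm moves only by the tool apply_moves, never from a script. Its argument "plan" is one flat list of numbers, 7 for each row, row after row: the turn, a rotation vector about the world's x, y, z in degrees, then the shift along the world's x, y, z in mm, then the finger opening in mm, from 0 to 85.4. In form: [rx, ry, rz, tx, ty, tz, claw, rx, ry, rz, tx, ty, tz, claw, ...]. A call has exactly 10 rows; each row shifts and turns the commanded pose from where the row before left it; what a row does not reach is not made up. A row lasts 1/12 s, in which the tool goes at most 41.7 mm and 7.16 degrees, less where a joint would pass 70% of its speed; a pose out of reach is approached as far as the arm can. A call is refused whole if a number of a shift passes 41.7 or a number of a turn 7.16, either way. A call with a gripper value outside its range is refused whole. The fingers move at their own pace and stop on an object; the grip force is fixed at half the most. Time passes only in rows, so rows that do not move let the fingers close, or fill a call up. It gives the time, the measured TCP pose, the force, the opening and the grip force at its end, in the units of the state.
- readout.sense(): the state, without advancing time (a new reading comes with each control period).
- read_camera(name): name is "side" or "top" or "wrist"; returns (picture, depth): 420x560x3 uint8, blue, green, red; 420x560 float32, m along the optical axis (not along the pixel's ray), 0 where there is no reading.
- camera_params(name): a dict with "intrinsics" (3x3 intrinsics, pixels), "origin" and "rotation" of the camera in the world; the wrist camera has in their place "tool_from_camera" (4x4, takes a point from camera to tool coordinates, whose origin is the TCP and whose axes are the flange's). Camera axes: x right, y down, z forward; pixel columns grow to the right and rows downward; lengths in m; the calibration is good to about 2 mm. A picture is of the moment at which its call begins: read the wrist's pose just before it. camera_params takes no time and is no camera call.
- finish_job(): hands the job in; it is judged then, once.
The state is a dict: "time": time; "joint_positions": joint angles; "joint_vel": joint speeds; "joint_efforts": joint torques, N m; "ee_pos": TCP position; "ee_rot": TCP orientation; "ft_force": force on the tool from outside, world axes, zero at the start; "torque": the same for the moment, N m; "grip_width": finger opening in m; "gripper_force": force on a finger pad.
Only numpy, scipy, OpenCV 4.12 (cv2) and the standard library are available. Lean on these libraries where they do the work, as an engineer would, in place of code of your own. Each camera call takes 0.05 s, during which the arm holds its last target. There are 200 camera calls.

## Working session

There is one attempt and no reset: what is moved stays moved. The work goes in short steps, Python scripts to look and compute and a tool call to move; the robot and the scene stay as the last step left them, time stands still between calls to the robot, and variables do not carry over. Pictures are saved under pics/ and viewed, at most 10 in all, crops included, and the job is handed in when it is done.

Besides the shell and the picture viewer there is one more tool, called after ">>>" as name(argument=value, ...) on one line, values as JSON. apply_moves: Moves the arm, as the interface text tells. Its arguments: {"type":"object","properties":{"plan":{"type":"array"}},"required":["plan"]}

```bash
mkdir -p pics
python3 - <<'E'
from bench import *
import cv2,numpy as np
s=readout.sense();print(s['time'],s['ee_pos'],s['ee_rot'],s['grip_width'])
for n in('top','side'):
    p,d=read_camera(n);cv2.imwrite(f'pics/{n}0.png',p);np.savez(f'{n}0.npz',p=p,d=d);print(n,camera_params(n))
E
```

```text
0.0 [ 0.2597784  -0.59479732  0.2298694 ] [[ 9.16386481e-01  4.00292932e-01 -1.17709870e-03]
 [ 4.00294642e-01 -9.16383418e-01  2.37279398e-03]
 [-1.28861067e-04 -2.64558263e-03 -9.99996492e-01]] 0.08531541284862375
top {'intrinsics': array([[387.25601288,   0.        , 283.42668978],
       [  0.        , 387.25601288, 212.60788657],
       [  0.        ,   0.        ,   1.        ]]), 'origin': array([ 0.43256244, -0.00646477,  0.91387971]), 'rotation': array([[ 0.02988396, -0.98009553,  0.19626438],
       [-0.99918728, -0.03460528, -0.02067008],
       [ 0.02705044, -0.19548716, -0.98033313]])}
side {'intrinsics': array([[436.06833448,   0.        , 279.51804158],
       [  0.        , 436.06833448, 211.01497   ],
       [  0.        ,   0.        ,   1.        ]]), 'origin': array([0.25948681, 0.96090182, 0.69225515]), 'rotation': array([[-0.94399682, -0.15447382,  0.29156105],
       [-0.32931401,  0.49612352, -0.80337646],
       [-0.02054967, -0.85439996, -0.51920942]])}
```

View pics/top0.png

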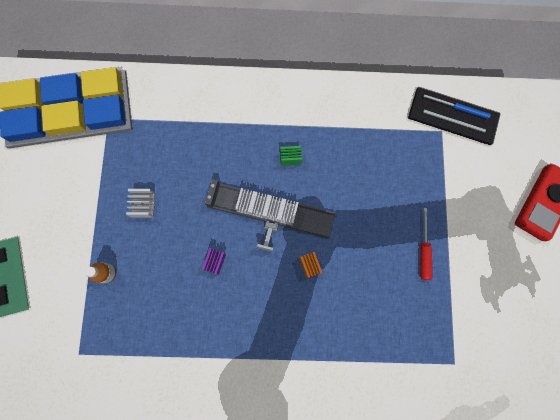

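View pics/side0.png

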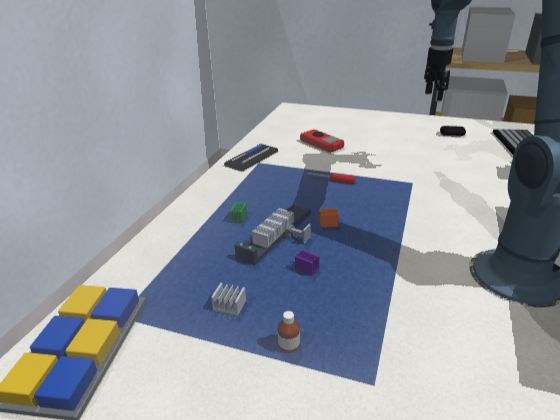

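The top view shows the rail from its stop at (210,193) to its open end at (333,222). The bare aluminium row is at (238–298, 190–222) and the bolt thumb plate at (265,248). The look-alikes are green (291,155), orange (311,265) and purple (214,262). The spare sink at (140,203), the bottle at (101,272) and the driver at (426,245) are bystanders.

```bash
cat > h.py <<'E'
import numpy as np,cv2
from bench import *
def cloud(n,d):
    c=camera_params(n);K=c['intrinsics'];v,u=np.mgrid[:d.shape[0],:d.shape[1]]
    P=np.stack([(u-K[0,2])/K[0,0]*d,(v-K[1,2])/K[1,1]*d,d],-1)
    return P@c['rotation'].T+c['origin']
E
python3 - <<'E'
from h import *
z=np.load('top0.npz');p,d=z['p'],z['d'];W=cloud('top',d)
print('mat z',np.median(W[300:340,120:200,2]))
m=np.zeros(d.shape,np.uint8);cv2.fillPoly(m,[np.array([[200,172],[340,205],[335,242],[285,232],[272,225],[203,210]])],1)
h=W[...,2]
r=(m>0)&(h>.004)&(d>0)
pts=W[r][:,:2].astype(np.float32)*1000
rect=cv2.minAreaRect(pts);print('rail rect',rect);print(cv2.boxPoints(rect))
s=(m>0)&(h>.036)
rect=cv2.minAreaRect(W[s][:,:2].astype(np.float32)*1000);print('tops',rect);print(cv2.boxPoints(rect))
m2=np.zeros_like(m);cv2.fillPoly(m2,[np.array([[255,222],[280,228],[278,256],[250,254]])],1)
b=(m2>0)&(h>.036);print('bolt plate',b.sum(),np.round(W[b]*1000)[::3],W[b].mean(0))
for n,(u,v) in dict(or_=(311,265),pu=(214,262),pad=(265,248),dr=(426,245)).items():print(n,W[v,u])
c=cv2.resize(p[165:285,190:350],None,fx=5,fy=5,interpolation=cv2.INTER_CUBIC);cv2.imwrite('pics/crop.png',c)
E
```

```text
mat z 0.0016767343612738572
rail rect ((626.6466674804688, 13.990005493164062), (348.04620361328125, 94.38923645019531), 78.50961303710938)
[[ 545.73193 -147.14401]
 [ 638.2294  -165.94669]
 [ 707.5614   175.12402]
 [ 615.06396  193.9267 ]]
tops ((557.13525390625, 67.49695587158203), (209.010498046875, 206.02223205566406), 76.01781463623047)
[[431.9257    -9.022331]
 [631.8436   -58.80146 ]
 [682.34485  144.01624 ]
 [482.42688  193.79538 ]]
bolt plate 52 [[433.  -6. 914.]
 [532.  28.  47.]
 [530.  30.  50.]
 [530.  23.  51.]
 [530.  17.  49.]
 [528.  28.  50.]
 [528.  21.  49.]
 [528.  14.  52.]
 [528.   7.  51.]
 [526.  21.  50.]
 [526.  14.  48.]
 [526.   7.  52.]
 [526.   1.  49.]
 [524.  14.  45.]
 [524.   7.  50.]
 [524.   1.  50.]
 [522.   5.  46.]
 [522.  -2.  50.]] [0.52501346 0.01495806 0.06515091]
or_ [ 0.48967355 -0.09022536  0.04164204]
pu [0.49095637 0.13003448 0.01883976]
pad [0.52403236 0.01413827 0.04541415]
dr [ 0.54548121 -0.35925382  0.02455727]
```

View pics/crop.png

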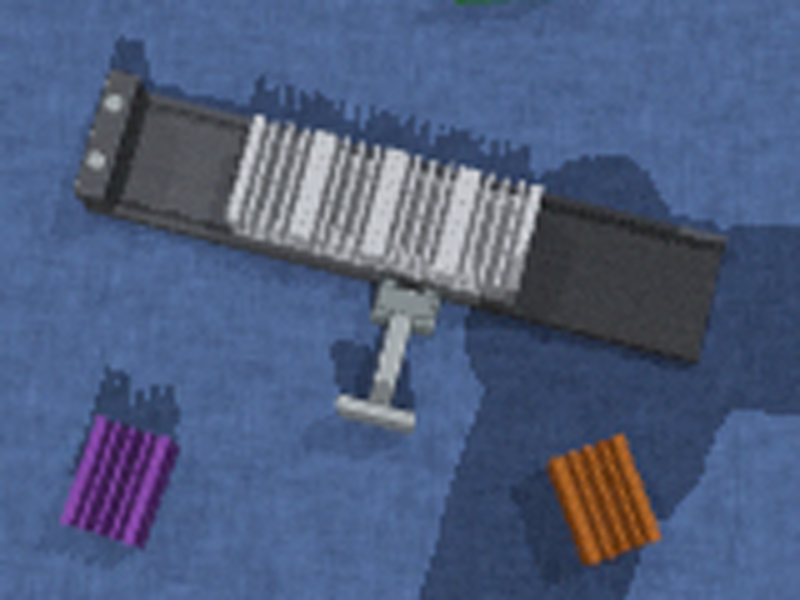

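The enlarged crop shows the bare-aluminium row, crop (230–543, 117–303), in the rail. The thumb plate is at crop (375,412). The purple and orange sinks are separate, outside the rail.

```bash
cat >> h.py <<'E'
def ray(n,u,v,z):
    c=camera_params(n);K=c['intrinsics']
    r=c['rotation']@np.array([(u-K[0,2])/K[0,0],(v-K[1,2])/K[1,1],1]);o=c['origin']
    return o+r*(z-o[2])/r[2]
E
python3 - <<'E'
from h import *
f=lambda a,b,z:np.round(ray('top',a/5+190,b/5+165,z)*1000,1)
A=f(725,238,.014);B=f(697,360,.014);C=f(143,92,.044);D=f(104,203,.044)
print('open',A,B,'stopfront',C,D)
print('row rear',f(543,186,.046),f(517,303,.046),'front',f(258,117,.046),f(230,220,.046))
print('plate outer',f(337,405,.048),f(412,428,.048),'orange',f(550,460,.04),f(625,433,.04),'purple',f(178,445,.04),f(145,548,.04))
o=(A+B)/2;s=(C+D)/2;L=np.linalg.norm((s-o)[:2]);ex=(s-o)[:2]/L;print('L',L,'ex',ex,np.degrees(np.arctan2(ex[1],ex[0])))
# direction from depth points of row tops/ walls
z=np.load('top0.npz');W=cloud('top',z['d'])
org=o[:2]+ex*185;ey=np.array([-ex[1],ex[0]]);print('org',org)
q=(W[...,:2]*1000-org);X=q@ex;Y=q@ey;h=W[...,2]*1000
m=(h>38)&(h<56)&(abs(Y)<32)&(X<95)&(X>-180);print('row X',np.percentile(X[m],[1,99]),'Y',np.percentile(Y[m],[1,99]),h[m].mean())
g=np.polyfit(X[m],Y[m],1);print(g)
m=(h>38)&(h<56)&(abs(X+45)<25)&(Y>45)&(Y<120);print('plate X',np.percentile(X[m],[1,99]),'Y',np.percentile(Y[m],[1,50,99]))
E
```

```text
open [ 617.1 -148.1   14. ] [ 558.1 -135.1   14. ] stopfront [670.3 127.3  44. ] [617.2 141.8  44. ]
row rear [632.  -58.9  46. ] [577.  -48.3  46. ] front [659.9  73.4  46. ] [610.9  83.7  46. ]
plate outer [527.7  31.2  48. ] [518.5  -2.7  48. ] orange [506.9 -65.3  40. ] [520.2 -99.   40. ] purple [508.2 102.1  40. ] [462.1 114.   40. ]
L 281.80071859383185 ex [0.19925428 0.97994782] 78.50664509895347
org [624.46204227  39.69034679]
row X [-92.83226028  42.13146569] Y [-27.92851132  22.0007695 ] 46.55444427451361
[-0.01558737 -2.68546787]
plate X [-60.72073982 -25.94400457] Y [87.5228548  90.88654937 93.45322343]
```

>>> apply_moves(plan=[0, 0, 3.6, 22, 33, 0, 0, 0, 0, 3.6, 22, 33, 0, 0, 0, 0, 3.6, 22, 33, 0, 0, 0, 0, 3.6, 22, 33, 0, 0, 0, 0, 3.6, 22, 33, 0, 0, 0, 0, 3.6, 22, 33, 0, 0, 0, 0, 3.6, 22, 33, 0, 0, 0, 0, 3.6, 22, 33, 0, 0, 0, 0, 3.6, 22, 33, 0, 0, 0, 0, 3.6, 22, 33, 0, 0])

```text
time: 0.93
ee_pos: [0.4804, -0.2638, 0.2309]
ee_rot: [[0.504, 0.864, -0.001], [0.864, -0.504, 0.0], [-0.0, -0.001, -1.0]]
ft_force: [0.6, 0.2, 0.3]
grip_width: 0.0001
gripper_force: 0.0
```

>>> apply_moves(plan=[0, 0, 3.6, 22, 33, 0, 0, 0, 0, 3.6, 22, 33, 0, 0, 0, 0, 3.6, 22, 33, 0, 0, 0, 0, 3.6, 22, 33, 0, 0, 0, 0, 3.6, 22, 30, 0, 0, 0, 0, 0.4, 5, 5, -25, 0, 0, 0, 0, 0, 0, -35, 0, 0, 0, 0, 0, 0, -35, 0, 0, 0, 0, 0, 0, -35, 0, 0, 0, 0, 0, 0, 0, 0])

```text
time: 1.77
ee_pos: [0.5877, -0.098, 0.0927]
ee_rot: [[0.208, 0.978, -0.017], [0.978, -0.208, 0.003], [-0.001, -0.017, -1.0]]
ft_force: [-2.7, 0.4, -1.9]
grip_width: 0.0002
gripper_force: 0.0
```

Run:
```python
from h import *
s=readout.sense();print(s['time'],s['ee_pos'],s['ee_rot'],s['ft_force'],s['grip_width'],np.degrees(np.arctan2(s['ee_rot'][1][0],s['ee_rot'][0][0])))
p,d=read_camera('wrist');cv2.imwrite('pics/w1.png',p)
p,d=read_camera('side');cv2.imwrite('pics/s1.png',cv2.resize(p[140:300,180:380],None,fx=4,fy=3.7))
```

```text
1.7667 [ 0.58773357 -0.0980148   0.09273398] [[ 0.20752012  0.9780858  -0.01683929]
 [ 0.9782302  -0.20750756  0.00250908]
 [-0.00104018 -0.01699339 -0.99985506]] [-2.73506976  0.37826    -1.93013311] 0.0002134962024375102 78.0229289664612
```

View pics/w1.png

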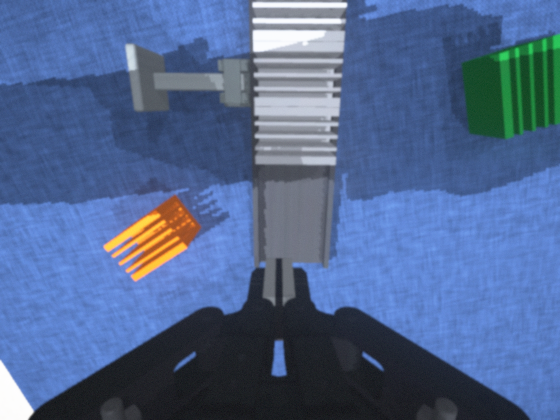

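The wrist view shows the tool a little to the left of the channel. The row's rear top edge is at (256–336,163) and the open end of the rail at (254–329,266). I'll measure both.

Run:
```python
from h import *
s=readout.sense();c=camera_params('wrist');K=c['intrinsics'];T=c['tool_from_camera']
R=np.array(s['ee_rot']);p=np.array(s['ee_pos'])
print(p)
o=p+R@T[:3,3]
def g(u,v,z):
    r=R@T[:3,:3]@np.array([(u-K[0,2])/K[0,0],(v-K[1,2])/K[1,1],1]);return np.round((o+r*(z-o[2])/r[2])*1000,1)
for a in[(256,163,.046),(336,163,.046),(250,2,.046),(347,2,.046),(255,263,.014),(329,266,.014),(126,45,.048),(133,110,.048)]:print(a,g(*a))
```

```text
[ 0.59346017 -0.09853238  0.09972267]
(256, 163, 0.046) [588.  -47.3  46. ]
(336, 163, 0.046) [638.7 -58.1  46. ]
(250, 2, 0.046) [605.5  40.1  46. ]
(347, 2, 0.046) [657.8  28.9  46. ]
(255, 263, 0.014) [ 563.8 -134.8   14. ]
(329, 266, 0.014) [ 624.5 -150.5   14. ]
(126, 45, 0.048) [531.5  34.1  48. ]
(133, 110, 0.048) [522.6  -0.   48. ]
```

>>> apply_moves(plan=[0, 0, 0, 3, 0, -26, 0, 0, 0, 0, 0, 0, -26, 0, 0, 0, 0, 0, 0, -20, 0, 0, 0, 0, 0, 0, -6, 0, 0, 0, 0, 0, 0, 0, 0, 0, 0, 0, 1, 5, 0, 0, 0, 0, 0, 1, 5, 0, 0, 0, 0, 0, 1, 5, 0, 0, 0, 0, 0, 0, 0, 0, 0, 0, 0, 0, 0, 0, 0, 0])

```text
time: 2.7
ee_pos: [0.6022, -0.0825, 0.0244]
ee_rot: [[0.206, 0.979, 0.002], [0.979, -0.206, 0.0], [0.001, 0.002, -1.0]]
ft_force: [0.1, 0.1, 0.2]
grip_width: 0.0
gripper_force: 0.0
```

>>> apply_moves(plan=[0, 0, 0, 0, 3, 0, 0, 0, 0, 0, 0, 3, 0, 0, 0, 0, 0, 0, 3, 0, 0, 0, 0, 0, 0.5, 3, 0, 0, 0, 0, 0, 0.5, 3, 0, 0, 0, 0, 0, 0.5, 3, 0, 0, 0, 0, 0, 0.5, 3, 0, 0, 0, 0, 0, 0.5, 3, 0, 0, 0, 0, 0, 0.5, 3, 0, 0, 0, 0, 0, 0, 0, 0, 0])

```text
time: 3.53
ee_pos: [0.6042, -0.0566, 0.0232]
ee_rot: [[0.208, 0.978, -0.0], [0.978, -0.208, -0.0], [-0.0, -0.0, -1.0]]
ft_force: [0.0, -0.9, 0.7]
grip_width: -0.0004
gripper_force: 0.6
```

Run:
```python
from h import *
p,d=read_camera('wrist');cv2.imwrite('pics/w2.png',p);print(readout.sense()['ft_force'])
```

```text
[ 0.67674782 -1.75525766 -0.44403394]
```

View pics/w2.png

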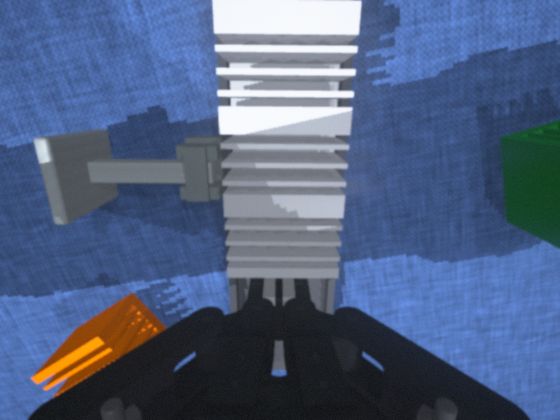

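The fingers meet the last sink's rear face at (240–335,275), centred in the channel, with the arm's push at about 1–2 N. Now I'll push the row.

>>> apply_moves(plan=[0, 0, 0, 0.8, 3.9, 0, 0, 0, 0, 0, 0.8, 3.9, 0, 0, 0, 0, 0, 0.8, 3.9, 0, 0, 0, 0, 0, 0.8, 3.9, 0, 0, 0, 0, 0, 0.8, 3.9, 0, 0, 0, 0, 0, 0.8, 3.9, 0, 0, 0, 0, 0, 0.8, 3.9, 0, 0, 0, 0, 0, 0.8, 3.9, 0, 0, 0, 0, 0, 0.8, 3.9, 0, 0, 0, 0, 0, 0, 0, 0, 0])

```text
time: 4.42
ee_pos: [0.6116, -0.0196, 0.0233]
ee_rot: [[0.206, 0.978, 0.0], [0.978, -0.206, 0.001], [0.001, 0.0, -1.0]]
ft_force: [-0.2, -0.2, -0.3]
grip_width: 0.0003
gripper_force: 0.0
```

>>> apply_moves(plan=[0, 0, 0, 0.4, 2, 0, 0, 0, 0, 0, 0.4, 2, 0, 0, 0, 0, 0, 0.4, 2, 0, 0, 0, 0, 0, 0.4, 2, 0, 0, 0, 0, 0, 0.4, 2, 0, 0, 0, 0, 0, 0.2, 1, 0, 0, 0, 0, 0, 0, 0, 0, 0, 0, 0, 0, 0, 0, 0, 0, 0, 0, 0, 0, 0, 0, 0, 0, 0, 0, 0, 0, 0, 0])

```text
time: 5.25
ee_pos: [0.6137, -0.0099, 0.0233]
ee_rot: [[0.208, 0.978, 0.0], [0.978, -0.208, 0.001], [0.001, 0.0, -1.0]]
ft_force: [0.0, 0.3, 0.3]
grip_width: -0.0001
gripper_force: 0.2
```

>>> apply_moves(plan=[0, 0, 0, 0.2, 1, 0, 0, 0, 0, 0, 0.2, 1, 0, 0, 0, 0, 0, 0.2, 1, 0, 0, 0, 0, 0, 0.2, 1, 0, 0, 0, 0, 0, 0, 0, 0, 0, 0, 0, 0, 0, 0, 0, 0, 0, 0, 0, 0, 0, 0, 0, 0, 0, 0, 0, 0, 0, 0, 0, 0, 0, 0, 0, 0, 0, 0, 0, 0, 0, 0, 0, 0])

```text
time: 6.08
ee_pos: [0.6145, -0.0064, 0.0233]
ee_rot: [[0.208, 0.978, 0.0], [0.978, -0.208, 0.0], [0.0, 0.0, -1.0]]
ft_force: [-0.3, -2.0, -0.1]
grip_width: -0.0001
gripper_force: 0.8
```

Run:
```python
from h import *
s=readout.sense();print(s['ft_force'],s['ee_pos'])
p,d=read_camera('top');cv2.imwrite('pics/t3.png',cv2.resize(p[165:285,190:350],None,fx=5,fy=5,interpolation=cv2.INTER_CUBIC))
```

```text
[-0.32409462 -1.97527528 -0.1187423 ] [ 0.61450485 -0.00643612  0.02331929]
```

View pics/t3.png

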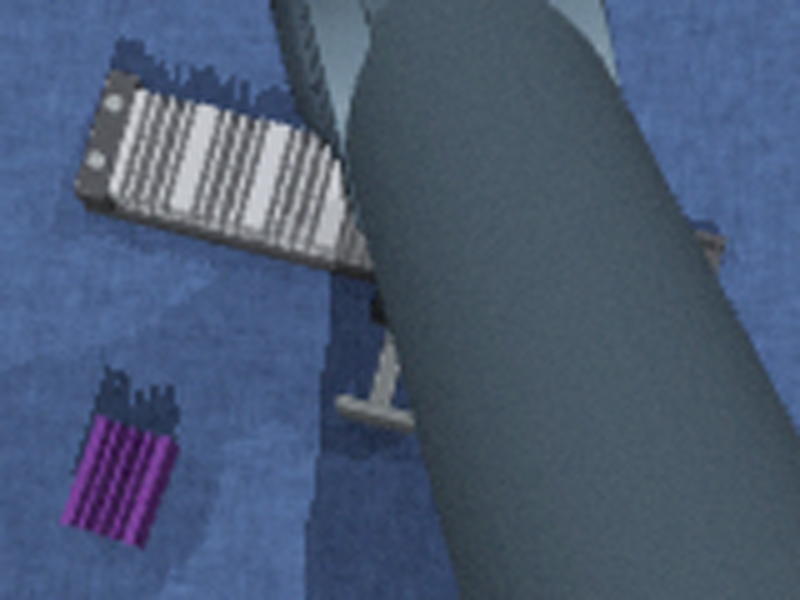

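The first sink sits at the stop, at crop (130,140), or within a millimetre or two of it. I'll press on until the force shows firm contact.

>>> apply_moves(plan=[0, 0, 0, 0.2, 1, 0, 0, 0, 0, 0, 0.2, 1, 0, 0, 0, 0, 0, 0.2, 1, 0, 0, 0, 0, 0, 0, 0, 0, 0, 0, 0, 0, 0, 0, 0, 0, 0, 0, 0, 0, 0, 0, 0, 0, 0, 0, 0, 0, 0, 0, 0, 0, 0, 0, 0, 0, 0, 0, 0, 0, 0, 0, 0, 0, 0, 0, 0, 0, 0, 0, 0])

```text
time: 6.97
ee_pos: [0.6146, -0.0053, 0.0233]
ee_rot: [[0.209, 0.978, -0.001], [0.978, -0.209, -0.002], [-0.002, -0.001, -1.0]]
ft_force: [-1.1, -4.6, 2.5]
grip_width: -0.0
gripper_force: 2.6
```

>>> apply_moves(plan=[0, 0, 0, 0.2, 1, 0, 0, 0, 0, 0, 0.2, 1, 0, 0, 0, 0, 0, 0.2, 1, 0, 0, 0, 0, 0, 0.2, 1, 0, 0, 0, 0, 0, 0, 0, 0, 0, 0, 0, 0, 0, 0, 0, 0, 0, 0, 0, 0, 0, 0, 0, 0, 0, 0, 0, 0, 0, 0, 0, 0, 0, 0, 0, 0, 0, 0, 0, 0, 0, 0, 0, 0])

```text
time: 7.8
ee_pos: [0.6146, -0.0053, 0.0233]
ee_rot: [[0.211, 0.977, -0.003], [0.977, -0.211, -0.007], [-0.007, -0.002, -1.0]]
ft_force: [-2.9, -9.7, 5.7]
grip_width: -0.0003
gripper_force: 4.9
```

The row is firmly home: no further motion at 10 N. Now I'll back off and lift.

>>> apply_moves(plan=[0, 0, 0, -0.8, -4, 0, 0, 0, 0, 0, -1, -5, 0, 0, 0, 0, 0, -2, -10, 0, 0, 0, 0, 0, -2, -10, 0, 0, 0, 0, 0, -2, -10, 0, 0, 0, 0, 0, 0, 0, 0, 0, 0, 0, 0, 0, 0, 25, 0, 0, 0, 0, 0, 0, 35, 0, 0, 0, 0, 0, 0, 35, 0, 0, 0, 0, 0, 0, 0, 0])

```text
time: 8.63
ee_pos: [0.6141, -0.038, 0.1263]
ee_rot: [[0.208, 0.978, 0.015], [0.978, -0.208, 0.0], [0.003, 0.014, -1.0]]
ft_force: [1.5, 0.5, 1.4]
grip_width: 0.0003
gripper_force: 0.0
```

>>> apply_moves(plan=[0, 0, 0, -30, 15, 0, 0, 0, 0, 0, -30, 15, 0, 0, 0, 0, 0, -30, 15, 0, 0, 0, 0, 0, -33, 17, 0, 0, 0, 0, 0, 0, 0, -10, 0, 0, 0, 0, 0, 0, -25, 0, 0, 0, 0, 0, 0, -25, 0, 0, 0, 0, 0, 0, -20, 0, 0, 0, 0, 0, 0, -10, 0, 0, 0, 0, 0, 0, 0, 0])

```text
time: 9.47
ee_pos: [0.4828, 0.0234, 0.026]
ee_rot: [[0.208, 0.978, -0.005], [0.978, -0.208, 0.0], [-0.001, -0.005, -1.0]]
ft_force: [0.4, -0.2, 0.8]
grip_width: 0.0001
gripper_force: 0.0
```

Run:
```python
from h import *
s=readout.sense();print(s['ft_force'],s['ee_pos'])
p,d=read_camera('wrist');cv2.imwrite('pics/w4.png',p)
```

```text
[ 0.44969407 -0.20961024  0.77211907] [0.48279719 0.02343706 0.0259917 ]
```

View pics/w4.png

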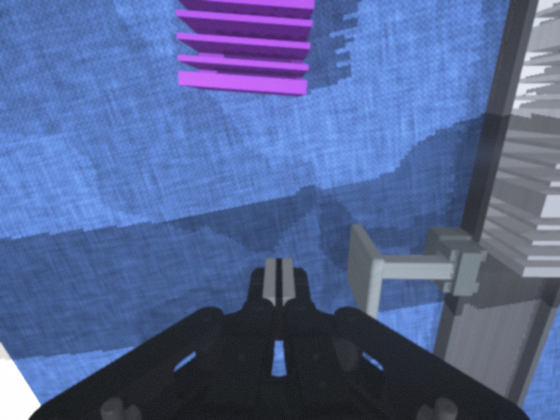

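The fingers at (280,270) are level with the thumb plate at (365,270), about 25 mm off its outer face, and the row at the right is undisturbed. Pushing the bolt.

>>> apply_moves(plan=[0, 0, 0, 4.9, -1, 0, 0, 0, 0, 0, 4.9, -1, 0, 0, 0, 0, 0, 4.9, -1, 0, 0, 0, 0, 0, 4.9, -1, 0, 0, 0, 0, 0, 4.9, -1, 0, 0, 0, 0, 0, 4.9, -1, 0, 0, 0, 0, 0, 4.9, -1, 0, 0, 0, 0, 0, 4.9, -1, 0, 0, 0, 0, 0, 4.9, -1, 0, 0, 0, 0, 0, 0, 0, 0, 0])

```text
time: 10.35
ee_pos: [0.5303, 0.0141, 0.0283]
ee_rot: [[0.209, 0.978, 0.001], [0.978, -0.209, 0.0], [0.0, 0.001, -1.0]]
ft_force: [-0.4, 0.1, -0.2]
grip_width: -0.0001
gripper_force: 0.0
```

>>> apply_moves(plan=[0, 0, 0, 2, -0.4, 0, 0, 0, 0, 0, 2, -0.4, 0, 0, 0, 0, 0, 2, -0.4, 0, 0, 0, 0, 0, 2, -0.4, 0, 0, 0, 0, 0, 2, -0.4, 0, 0, 0, 0, 0, 2, -0.4, 0, 0, 0, 0, 0, 2, -0.4, 0, 0, 0, 0, 0, 2, -0.4, 0, 0, 0, 0, 0, 0, 0, 0, 0, 0, 0, 0, 0, 0, 0, 0])

```text
time: 11.18
ee_pos: [0.5457, 0.0113, 0.0284]
ee_rot: [[0.208, 0.978, 0.001], [0.978, -0.208, 0.0], [0.001, 0.001, -1.0]]
ft_force: [-0.2, -0.5, -0.2]
grip_width: 0.0001
gripper_force: 0.2
```

>>> apply_moves(plan=[0, 0, 0, 1, -0.2, 0, 0, 0, 0, 0, 1, -0.2, 0, 0, 0, 0, 0, 1, -0.2, 0, 0, 0, 0, 0, 1, -0.2, 0, 0, 0, 0, 0, 1, -0.2, 0, 0, 0, 0, 0, 1, -0.2, 0, 0, 0, 0, 0, 0, 0, 0, 0, 0, 0, 0, 0, 0, 0, 0, 0, 0, 0, 0, 0, 0, 0, 0, 0, 0, 0, 0, 0, 0])

```text
time: 12.02
ee_pos: [0.5488, 0.0107, 0.0279]
ee_rot: [[0.207, 0.978, -0.005], [0.978, -0.207, -0.0], [-0.001, -0.005, -1.0]]
ft_force: [-5.6, 0.2, 3.6]
grip_width: -0.0003
gripper_force: 3.0
```

>>> apply_moves(plan=[0, 0, 0, 1, -0.2, 0, 0, 0, 0, 0, 1, -0.2, 0, 0, 0, 0, 0, 1, -0.2, 0, 0, 0, 0, 0, 1, -0.2, 0, 0, 0, 0, 0, 0, 0, 0, 0, 0, 0, 0, 0, 0, 0, 0, 0, 0, 0, 0, 0, 0, 0, 0, 0, 0, 0, 0, 0, 0, 0, 0, 0, 0, 0, 0, 0, 0, 0, 0, 0, 0, 0, 0])

```text
time: 12.85
ee_pos: [0.5488, 0.0107, 0.0273]
ee_rot: [[0.207, 0.978, -0.013], [0.978, -0.207, -0.0], [-0.003, -0.012, -1.0]]
ft_force: [-12.1, 2.0, 8.9]
grip_width: -0.0004
gripper_force: 6.2
```

Hard stop reached at the expected travel. Backing off to check.

>>> apply_moves(plan=[0, 0, 0, -5, 1, 0, 0, 0, 0, 0, -5, 1, 0, 0, 0, 0, 0, -15, 3, 0, 0, 0, 0, 0, -20, 4, 0, 0, 0, 0, 0, -15, 3, 0, 0, 0, 0, 0, 0, 0, 30, 0, 0, 0, 0, 0, 0, 35, 0, 0, 0, 0, 0, 0, 35, 0, 0, 0, 0, 0, 0, 35, 0, 0, 0, 0, 0, 0, 0, 0])

```text
time: 13.68
ee_pos: [0.5024, 0.0219, 0.1715]
ee_rot: [[0.208, 0.978, 0.018], [0.978, -0.208, 0.0], [0.004, 0.018, -1.0]]
ft_force: [1.2, -0.1, 0.9]
grip_width: -0.0001
gripper_force: 0.0
```

>>> apply_moves(plan=[0, 0, 0, 0, -35, 0, 0, 0, 0, 0, 0, -35, 0, 0, 0, 0, 0, 0, -35, 0, 0, 0, 0, 0, 0, -35, 0, 0, 0, 0, 0, 0, -35, 0, 0, 0, 0, 0, 0, -35, 0, 0, 0, 0, 0, 0, -35, 0, 0, 0, 0, 0, 0, 0, 0, 0, 0, 0, 0, 0, 0, 0, 0, 0, 0, 0, 0, 0, 0, 0])

```text
time: 14.52
ee_pos: [0.4958, -0.2238, 0.1633]
ee_rot: [[0.209, 0.978, 0.002], [0.978, -0.209, 0.0], [0.0, 0.002, -1.0]]
ft_force: [0.3, 0.8, -0.2]
grip_width: 0.0004
gripper_force: 0.0
```

Run:
```python
from h import *
p,d=read_camera('top');cv2.imwrite('pics/t5.png',cv2.resize(p[165:285,190:350],None,fx=5,fy=5,interpolation=cv2.INTER_CUBIC))
```

```text
(no output)
```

View pics/t5.png

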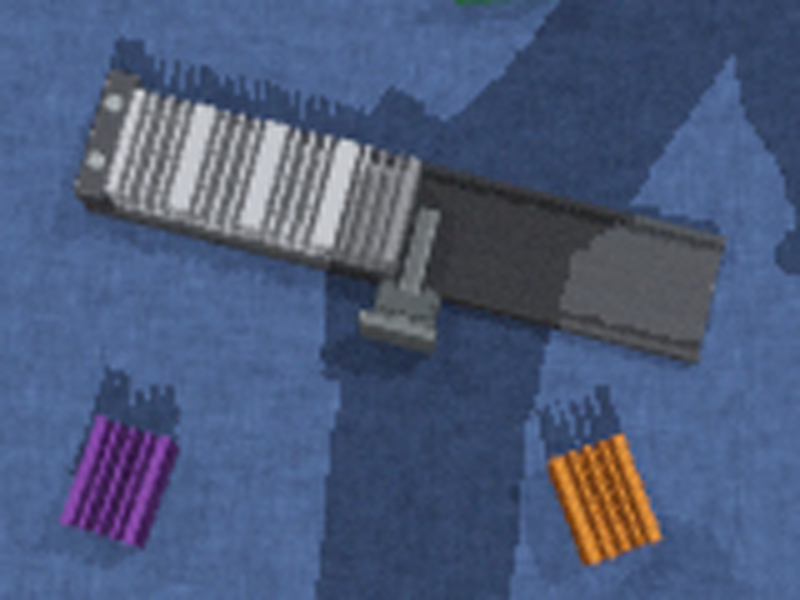

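The row is at the stop, crop (105–135, 90–195), with all four sinks touching. The bolt bar lies across the channel behind it at crop (420,250), with its plate close up to the guide. The look-alikes in view have not moved.

```bash
python3 -c "
from bench import *
print(finish_job())"
```

```text
the job is handed in; nothing more can be done
None
```

I pushed all four heat sinks home against the end stop, then pushed the bolt in to its hard end behind them, and handed the job in at about 14.5 s; no verdict came back.

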